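# Hold a housing block home on both contacts of a continuity tester

### The job

Put the continuity tester into test mode by turning its black selector to the yellow dot. Then take the loose housing block, stand it on the tester's brown nest plate with its long side along the longer, far fence, and press it into the corner until both sprung contact pins are pushed right in and it sits against both fences at once. The pins push it back out, so finish while still holding it there, with the selector still on the yellow dot; leave the brown sleeve, the round brass knob and the hook bracket where they are.

Things in the scene. Friction and masses are not known exactly. Their poses are not given: they have to be found in the camera images.
- tester: Tester fixed to the bench: blue-grey case 104 (its x) x 180 (y) x 165 mm high. Origin under its centre on the bench; x points away from the robot (turned 7 to 18 degrees to the left), y left. On the left half of its top lies a brown nest plate 74 x 80 x 8 mm, centred at x 1, y 42 mm, with two fences forming a corner open to the front and right; on the right half is the selector (x -4, y -50 mm).
- fence_far: Longer fence, on the far (+x) side of the nest: aluminium bar 48 mm along y, 14 mm thick, 26 mm high, its top 199 mm above the bench. Its inner face looks to the tester's -x, at tester x = 22 mm. Origin at the foot of the inner face, mid-length.
- fence_left: Shorter fence, on the left (+y) side of the nest: aluminium bar 40 mm along x, 12 mm thick, 26 mm high; its inner face looks to the tester's -y and lies at tester y = 68 mm. Origin at the foot of the inner face, mid-length. The two fences leave a 4 mm relief at the inside corner.
- seat (a point): Point on top of the nest plate (tester x 8.5, y 48.5, z 173 mm) where the block's origin lies when the block is fully home, its long side along the tester's y. Axes as the tester's.
- pin_far (a joint): Brass sprung contact pin, 6 mm thick, in the middle of the far fence's contact area, 14 mm above the nest plate. 0 = out, standing 4 mm proud of the inner face; grows as it is pushed in, 0.004 m = flush with the face (block against the fence). It takes 2 N to start and 5 N when flush.
- pin_left (a joint): The same pin in the left fence, 14 mm above the nest plate: 0 = 4 mm proud, 0.004 m = flush, 2 to 5 N. Friction of the block on the plate and on the other fence comes on top, so 10 to 17 N along each direction seats it; at rest against the fence a pin reads about 0.0034.
- selector (a joint): Black selector on an upright axis, three detents 0.7 rad (40 degrees) apart. At 0 the bar and its white pointer line point along the tester's +x (middle white tick); grows clockwise seen from above: -0.7 = left white tick, 0.7 = yellow dot on the right. Takes about 0.06 N m; past half way it snaps into the next detent. Starts left of the dot.
- selector_grip (a point): Centre of the selector's bar grip, on its axis, 181 mm above the bench; x along the bar towards the pointer. The bar is 28 mm long, 10 mm wide, from 170 to 189 mm above the bench, over a 23 mm disc that ends at 176 mm and a 30 mm bezel that ends at 170 mm. Lamps and sockets near it rise 7 mm above the case.
- housing_block: Polished steel housing block with a black cap, loose, upright on the bench beside a small carton (50 mm high) and a heap of brass parts: 39 mm along its x, 27 mm along its y, 57 mm high, about 160 g. Origin at the centre of its underside. The fences are 26 mm high, so hold it by its upper 30 mm, across the 27 mm sides. Either way round (half a turn) will do.
- brown_sleeve: Bystander: brown rectangular sleeve, 22 x 42 x 34 mm; origin at the centre of its underside.
- brass_knob: Bystander: round brass knob, 30 mm wide, 12 mm high; origin at the centre of its underside.
- hook_bracket: Bystander: bent grey hook bracket, 22 x 50 x 56 mm; origin at the centre of its underside.
- tote_blue: Obstacle: open blue tote fixed on the bench in front of the tester, about 510 x 380 mm, its rim 210 mm above the bench, power tools in it up to 280 mm. Origin under its centre. Cross above it, with the upper arm and shoulder clear of its near corner too.

How it is judged:
By the outcome, as a careful person would: the job done as asked, in the order asked, and still so for the second after the job is handed in, while the arm keeps its last pose, push and grip.
It also fails if it takes over 72 s, if anything falls off the work surface, if the arm or the gripper's body presses on something with over 40 N, if the wrist force passes 120 N, or if a joint passes its speed limit or range.

### The arm

A 6-joint arm with a two-finger parallel gripper is mounted at the origin on a cart in front of the work surface, level with it; the furniture and walls round the work are solid. World frame = base frame: x ahead of the robot, y to its left, z up, the work surface at z = 0. Lengths are in m, angles in rad, forces in N, time in s.
With the tool pointing down it reaches from about 0.375 to 0.9 m from the base axis. Payload 3.1 kg.
Tool frame: the origin (TCP) lies midway between the tips of the shut fingers; the grasp point (between the pads) lies robot.grip_depth behind it (robot.grip_depth is the distance from the TCP to the grasp point, in m); z points along the fingers, y is the line along which they close (so a half turn about z gives the same grasp; the last joint's range is limited). The gripper opens to 87 mm and grips with 3 to 60 N. Pads are 19 mm wide; open, the fingers measure 117 mm over their backs; the gripper's body (75 mm by 190 mm) begins 51 mm behind the grasp point.
Start: joints at [-1.454, 0.527, 1.433, -0, 1.181, -0.178], TCP at [0.182, -0.598, 0.223] pointing down, gripper open.
Joint ranges: [-3.08, 3.08], [-0.75, 2.2], [0.22, 2.44], [-1.43, 4.57], [0, 2.65], [-2.85, 2.85]. Speed limits (rad/s): [2.79, 2.79, 3.14, 3.14, 3.14, 3.14].

### API

Orientations are given as a unit quaternion [x, y, z, w].
In Python, from rig import robot gives the robot as it stands.
- The arm moves only by the shell command python3 nudge.py 'ROWS' [OPENING] [FORCE]. ROWS is a JSON list of rows, 1 to 20 of them, each of 4 numbers: dx, dy, dz in m, then a turn about the tool's z in rad; each row shifts and turns the commanded pose from where the row before left it, along the tool's axes as they then stand; what a row does not reach is not made up. A row lasts 1/12 s, in which the tool goes at most 0.0417 m and 0.125 rad, less where a joint would pass 70% of its speed; a pose out of reach is approached as far as the arm can. OPENING is the finger opening in m, set as the command begins (- or left out keeps the last). The fingers move at their own pace and stop on an object; FORCE is the grip in N (left out, the last holds). Time passes only in rows, so rows that do not move let the fingers close. It prints the time, the measured TCP pose, the force, the opening and the grip force at its end.
- robot.get_obs(): the state, without advancing time (a new reading comes with each control period).
- robot.camera(name): name is "scene" or "side" or "wrist"; returns a dict with "img" (420x560x3 uint8, red, green, blue), "fx", "fy", "cx", "cy" (pixels), "k1" (the pictures are not rectified: a ray, as slopes to the right and down, at radius r is drawn at 1 + k1 r^2 times it, then the intrinsics apply), "xyz" and "attitude" of the camera in the world. Camera axes: x right, y down, z forward; pixel columns grow to the right and rows downward; lengths in m; the calibration is good to about 2 mm. A picture is of the moment at which its call begins. There is no depth.
- robot.hand_in(): hands the job in; it is judged then, once.
The state is a dict: "time": time; "q": joint angles; "joint_velocities": joint speeds; "joint_torque": joint torques, N m; "position": TCP position; "tool_rot": TCP orientation; "ft_force": force on the tool from outside, world axes, zero at the start; "moment": the same for the moment, N m; "grip_width": finger opening in m; "grip_force": force on a finger pad.
Only numpy, scipy, OpenCV 4.12 (cv2) and the standard library are available. Lean on these libraries where they do the work, as an engineer would, in place of code of your own. Each camera call takes 0.05 s, during which the arm holds its last target. There are 200 camera calls.

## Working session

There is one attempt and no reset: what is moved stays moved. The work goes in short steps, Python scripts to look and compute and a shell command to move; the robot and the scene stay as the last step left them, time stands still between calls to the robot, and variables do not carry over. Pictures are saved under pics/ and viewed, at most 10 in all, crops included, and the job is handed in when it is done.

```bash
ls; mkdir -p pics; python3 - <<'E'
from rig import robot
import cv2,numpy as np
for n in ["scene","side","wrist"]:
    c=robot.camera(n); cv2.imwrite(f"pics/{n}0.png",c["img"][:,:,::-1])
    print(n,{k:np.round(v,4).tolist() for k,v in c.items() if k!="img"})
print(robot.get_obs(),robot.grip_depth)
a=cv2.imread("pics/scene0.png");b=cv2.imread("pics/side0.png")
E
```

```text
nudge.py
pics
rig.py
scene {'fx': 380.2351, 'fy': 380.2351, 'cx': 275.1181, 'cy': 207.0464, 'k1': -0.0846, 'xyz': [0.2672, 0.5358, 0.8291], 'attitude': [-0.1798, 0.9097, -0.3649, 0.0836]}
side {'fx': 423.7479, 'fy': 423.7479, 'cx': 279.6171, 'cy': 209.956, 'k1': -0.0616, 'xyz': [1.1567, -0.2281, 0.9909], 'attitude': [0.7627, 0.5683, -0.1905, -0.243]}
wrist {'fx': 310.0266, 'fy': 310.0266, 'cx': 279.3001, 'cy': 204.8448, 'k1': -0.0156, 'xyz': [0.2632, -0.5739, 0.3847], 'attitude': [0.7938, -0.5884, -0.0923, 0.123]}
{'time': 0.15, 'q': array([-1.45351759e+00,  5.28252396e-01,  1.43359454e+00, -3.35145728e-05,
        1.18142284e+00, -1.78509486e-01]), 'joint_velocities': array([-0.00090478, -0.00359393, -0.00338994,  0.0009267 ,  0.00143272,
        0.00023554]), 'joint_torque': array([ 6.24149743e-04, -4.40429771e+01, -1.76842135e+01,  6.33592810e-02,
        5.52171317e-02, -9.49717514e-05]), 'position': array([ 0.18213011, -0.59728598,  0.22180086]), 'tool_rot': array([ 9.89082298e-01,  1.47361815e-01,  1.01783754e-05, -8.38638517e-04]), 'ft_force': array([ 0.89255846,  0.46204241, -0.44022571]), 'moment': array([0.04741971, 0.03841639, 0.05176791]), 'grip_force': 0.0, 'grip_width': 0.08713077073812989} 0.0187
```

View pics/scene0.png

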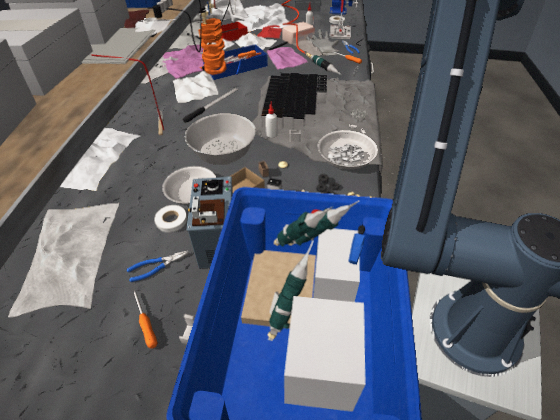

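View pics/side0.png

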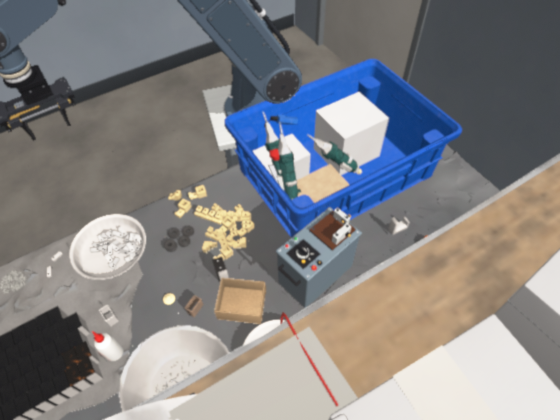

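View pics/wrist0.png

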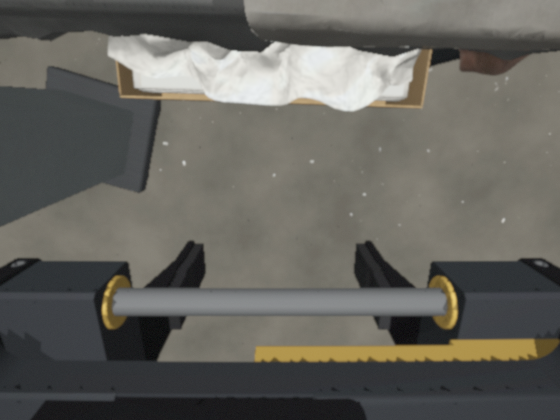

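Scene picture: tester at about (210,205), tote in front. Side picture: tester top at about (320,240) with the selector at (303,254), nest at (333,230), the black-capped block at (220,265), and the carton at (240,300). The wrist view sees only the floor. Next I'll write helpers and look at enlarged crops.

```bash
cat > h.py <<'E'
import numpy as np,cv2
from scipy.spatial.transform import Rotation as R
def ray(c,u,v):
    x,y=(u-c["cx"])/c["fx"],(v-c["cy"])/c["fy"]
    a,b=x,y
    for _ in range(20):
        s=1+c["k1"]*(a*a+b*b); a,b=x/s,y/s
    d=R.from_quat(c["attitude"]).apply([a,b,1]); return np.array(c["xyz"]),d/np.linalg.norm(d)
def plane(c,u,v,z):
    o,d=ray(c,u,v); return o+d*(z-o[2])/d[2]
def tri(c1,p1,c2,p2):
    o1,d1=ray(c1,*p1);o2,d2=ray(c2,*p2)
    s=np.linalg.lstsq(np.c_[d1,-d2],o2-o1,rcond=None)[0]
    a,b=o1+s[0]*d1,o2+s[1]*d2
    return (a+b)/2,np.linalg.norm(a-b)
def proj(c,P):
    q=R.from_quat(c["attitude"]).inv().apply(np.asarray(P)-c["xyz"]); a,b=q[...,0]/q[...,2],q[...,1]/q[...,2]
    s=1+c["k1"]*(a*a+b*b); return np.stack([c["cx"]+c["fx"]*a*s,c["cy"]+c["fy"]*b*s],-1)
E
python3 - <<'E'
import cv2,pickle
from rig import robot
C={n:robot.camera(n) for n in("scene","side")}
pickle.dump(C,open("C.pkl","wb"))
def crop(n,x,y,w,h,s,o): cv2.imwrite(o,cv2.resize(C[n]["img"][y:y+h,x:x+w,::-1],None,fx=s,fy=s,interpolation=cv2.INTER_CUBIC))
crop("side",180,195,200,130,4,"pics/side_c.png")
crop("scene",150,155,150,120,5,"pics/scene_c.png")
from h import *
for p in [(220,265),(240,300),(303,254),(333,230)]:print(p,plane(C["side"],*p,0.0 if p[0]<250 else .17).round(3))
E
```

```text
(220, 265) [ 0.59  -0.241  0.   ]
(240, 300) [ 0.702 -0.213  0.   ]
(303, 254) [ 0.713 -0.056  0.17 ]
(333, 230) [0.673 0.03  0.17 ]
```

View pics/side_c.png

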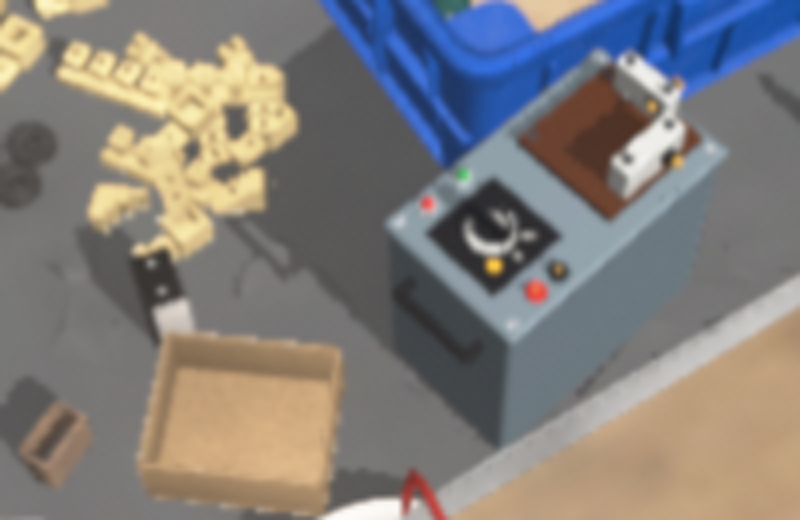

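View pics/scene_c.png

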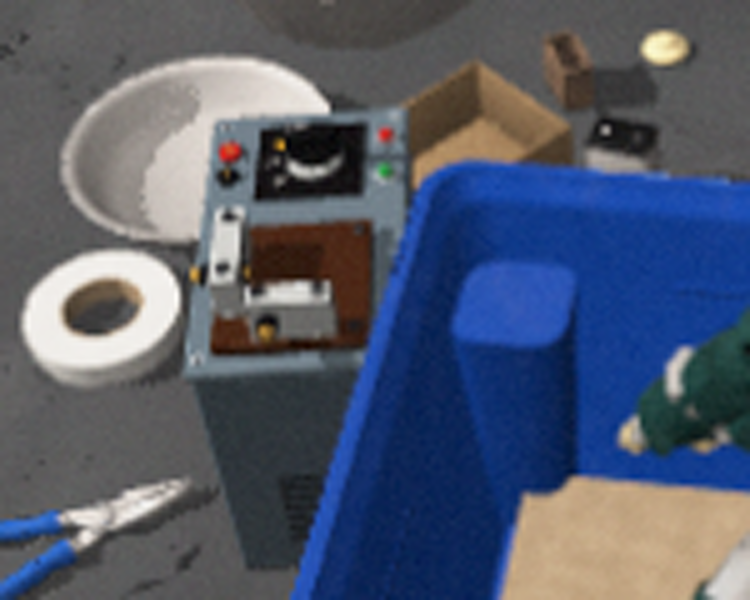

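```bash
python3 - <<'E'
import pickle
from h import *
C=pickle.load(open("C.pkl","rb"));S,K=C["side"],C["scene"]
s=lambda x,y:(180+x/4-.4,195+y/4-.4); k=lambda x,y:(150+x/5-.4,155+y/5-.4)
for n,a,b in [("cornerFR",(505,341),(216,121)),("cornerNR",(388,222),(410,108)),("cornerFL",(726,150),(188,376)),("yellow",(494,265),(281,145)),("redN",(427,203),(386,133)),("green",(462,174),(383,170)),("redsock",(536,291),(231,151)),("blackdisc",(490,227),(312,150)),("boardleft?",(560,236),(255,197))]:
    p,g=tri(S,s(*a),K,k(*b)); print(n,p.round(4),round(g,4))
print("side block cap")
for p in [(130,258),(170,249),(187,298),(153,310)]: print(plane(S,*s(*p),.057).round(4))
print("scene cap")
for p in [(600,118),(658,122),(650,152),(588,142)]: print(plane(K,*k(*p),.057).round(4))
print(tri(S,s(158,279),K,k(625,134)))
E
```

```text
cornerFR [ 0.7727 -0.0678  0.1623] 0.0024
cornerNR [ 0.6814 -0.1101  0.164 ] 0.0041
cornerFL [0.692  0.0925 0.1621] 0.0015
yellow [ 0.7282 -0.0601  0.1661] 0.0013
redN [ 0.6801 -0.085   0.1689] 0.0005
green [ 0.6679 -0.06    0.169 ] 0.0006
redsock [ 0.75   -0.0443  0.1674] 0.0011
blackdisc [ 0.7073 -0.0565  0.1723] 0.0002
boardleft? [ 0.7209 -0.0199  0.1668] 0.0007
side block cap
[ 0.6    -0.2565  0.057 ]
[ 0.6009 -0.2309  0.057 ]
[ 0.6382 -0.2279  0.057 ]
[ 0.6403 -0.2499  0.057 ]
scene cap
[ 0.6342 -0.2506  0.057 ]
[ 0.5999 -0.2602  0.057 ]
[ 0.5942 -0.2336  0.057 ]
[ 0.6323 -0.2281  0.057 ]
(array([ 0.61655524, -0.24382226,  0.05406036]), np.float64(0.0037567987003624707))
```

The side crop shows the tester top: corners at (388,222), (505,341) and (726,150), selector at (490,227), and the yellow dot at (494,265). The block cap is at (130–187, 249–310). In the scene crop the dot is at (281,145) and the cap at (588–658, 118–152). Triangulated heights match: case 0.163, block top about 0.055. Tester yaw comes out near 25°, against 7–18° in the text, so I'll check it with the wrist camera. First I raise the arm and cross.

```bash
python3 nudge.py '[[0,0,-0.04,0],[0,0,-0.04,0],[0,0,-0.04,0],[0,0,-0.04,0]]' && python3 nudge.py '[[0.03,-0.02,0,0],[0.03,-0.02,0,0],[0.03,-0.02,0,0],[0.03,-0.02,0,0],[0.03,-0.02,0,0],[0.03,-0.02,0,0],[0.03,-0.02,0,0],[0.03,-0.02,0,0],[0.03,-0.02,0,0],[0.03,-0.02,0,0],[0.03,-0.02,0,0],[0.03,-0.02,0,0],[0.03,-0.02,0,0],[0.03,-0.02,0,0],[0.03,-0.02,0,0],[0.03,-0.02,0,0],[0,0,0,0],[0,0,0,0]]'
python3 - <<'E'
from rig import robot
from h import *
import pickle
c=robot.camera("wrist");pickle.dump(c,open("w1.pkl","wb"));cv2.imwrite("pics/w1.png",c["img"][:,:,::-1])
print(c["xyz"],R.from_quat(c["attitude"]).apply([0,0,1]),robot.get_obs()["q"])
E
```

```text
time: 0.58
position: [0.1822, -0.5973, 0.384]
tool_rot: [0.989, 0.147, 0.0, -0.0]
ft_force: [-0.6, -0.4, -0.4]
grip_width: 0.0869
grip_force: 0.0
time: 2.08
position: [0.5487, -0.1501, 0.3822]
tool_rot: [0.989, 0.149, -0.0, -0.0]
ft_force: [-0.4, 0.0, -0.1]
grip_width: 0.0872
grip_force: 0.0
[ 0.62975347 -0.1261686   0.54511061] [-0.29143625 -0.08968338 -0.95237692] [-4.65400454e-01  3.06356200e-01  1.34999079e+00 -7.21201346e-04
  1.48604436e+00  8.07847650e-01]
```

View pics/w1.png

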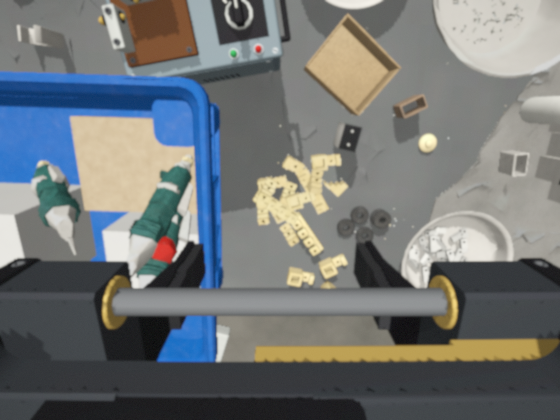

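The wrist view shows the tester at the top (selector at (238,12)), the block cap at (348,137) with the carton behind it, the heap at (300,195) and the tote at left. I'll move forward to see the tester top in full.

```bash
python3 nudge.py '[[0.035,-0.012,0,0],[0.035,-0.012,0,0],[0.035,-0.012,0,0],[0,0,0,0],[0,0,0,0]]'
python3 - <<'E'
from rig import robot
from h import *
import pickle
c=robot.camera("wrist");pickle.dump(c,open("w2.pkl","wb"))
im=c["img"][:,:,::-1][0:240,80:400]
cv2.imwrite("pics/w2.png",cv2.resize(im,None,fx=2.5,fy=2.5,interpolation=cv2.INTER_CUBIC))
print(c["xyz"])
E
```

```text
time: 2.55
position: [0.6382, -0.0873, 0.3816]
tool_rot: [0.989, 0.148, -0.001, -0.0]
ft_force: [0.2, -0.3, 0.1]
grip_width: 0.0872
grip_force: 0.0
[ 0.71947071 -0.06359009  0.54451553]
```

View pics/w2.png

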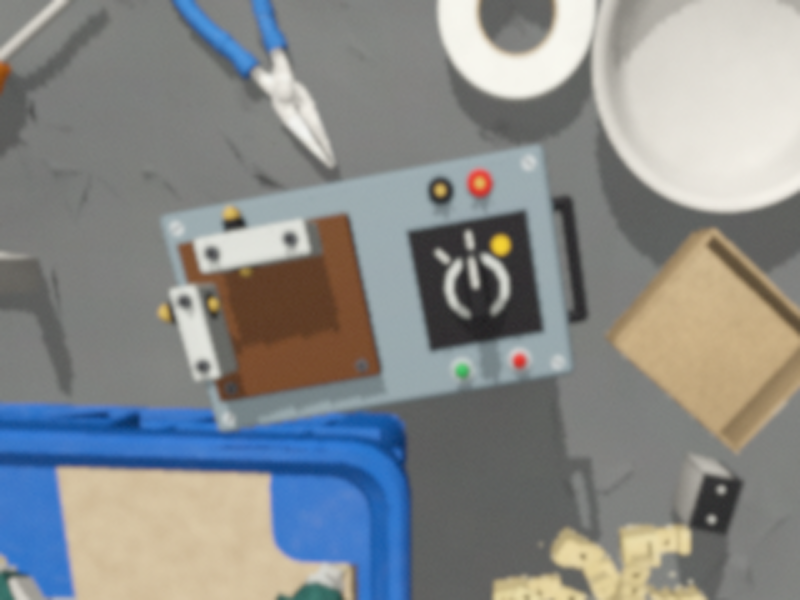

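The crop shows the selector centre at (476,287), with its pointer on the middle tick (469,240), so it reads 0. The dot is at (501,244), the case corners at (162,215), (541,146) and (572,368), and the block cap at (715,500).

```bash
python3 - <<'E'
import pickle
from h import *
C=pickle.load(open("C.pkl","rb"));S,K=C["side"],C["scene"];W=pickle.load(open("w2.pkl","rb"))
s=lambda x,y:(180+x/4-.4,195+y/4-.4); k=lambda x,y:(150+x/5-.4,155+y/5-.4); w=lambda x,y:(80+x/2.5-.3,y/2.5-.3)
P={}
for n,p,z in [("FL",(162,215),.165),("FR",(541,146),.165),("NR",(572,368),.165),("NL",(226,430),.165),("selc",(476,287),.178),("tick",(469,240),.165),("yel",(501,244),.166),("plFR",(348,213),.173),("plNR",(381,373),.173),("ffR",(307,221),.199),("ffL",(195,239),.199),("ffRin",(311,253),.199),("ffLin",(202,270),.199),("flF",(170,290),.199),("flFin",(193,285),.199),("flN",(199,380),.199),("flNin",(217,376),.199)]:
    P[n]=plane(W,*w(*p),z); print(n,P[n].round(4))
ang=lambda a,b:np.degrees(np.arctan2(*(P[b]-P[a])[[1,0]]))
print("yaws",ang("FR","FL")-90,ang("NR","FR"),ang("NR","NL")-90,ang("NL","FL"),ang("plNR","plFR"),ang("ffR","ffL")-90,ang("ffRin","ffLin")-90,ang("flNin","flFin"),ang("flN","flF"))
for n,a,b in [("yel-s",(494,265),(501,244)),("FR",(505,341),(541,146)),("FL",(726,150),(162,215)),("NR",(388,222),(572,368))]:
    p,g=tri(S,s(*a),W,w(*b));print(n,p.round(4),g.round(4))
print("yel-k",tri(K,k(281,145),W,w(501,244)))
print("cap W");
for p in [(697,469),(741,481),(724,532),(690,523)]: print(plane(W,*w(*p),.057).round(4))
print(tri(S,s(158,279),W,w(714,501)),tri(K,k(625,134),W,w(714,501)))
E
```

```text
FL [0.6954 0.0911 0.165 ]
FR [ 0.7734 -0.0669  0.165 ]
NR [ 0.6838 -0.1115  0.165 ]
NL [0.6048 0.0437 0.165 ]
selc [ 0.707  -0.0564  0.178 ]
tick [ 0.7257 -0.0472  0.165 ]
yel [ 0.7283 -0.0619  0.166 ]
plFR [0.7209 0.0077 0.173 ]
plNR [ 0.6559 -0.0242  0.173 ]
ffR [0.7128 0.0184 0.199 ]
ffL [0.6922 0.0622 0.199 ]
ffRin [0.7008 0.014  0.199 ]
ffLin [0.6806 0.0571 0.199 ]
flF [0.6685 0.0689 0.199 ]
flFin [0.6734 0.0597 0.199 ]
flN [0.6339 0.0499 0.199 ]
flNin [0.638  0.0425 0.199 ]
yaws 26.269294482831 26.474933085612484 26.995915181831222 27.60283557931409 26.12846666307612 25.19691268973574 25.067430960859525 25.842982919286012 28.703768744941247
yel-s [ 0.7285 -0.0614  0.1679] 0.001
FR [ 0.7731 -0.0679  0.1644] 0.0023
FL [0.6956 0.0907 0.1672] 0.0008
NR [ 0.6846 -0.1102  0.1678] 0.0021
yel-k (array([ 0.72898249, -0.06140082,  0.16456939]), np.float64(0.0015277675751208984))
cap W
[ 0.6357 -0.2235  0.057 ]
[ 0.6365 -0.254   0.057 ]
[ 0.6005 -0.2566  0.057 ]
[ 0.5998 -0.2325  0.057 ]
(array([ 0.6184103 , -0.242723  ,  0.05484712]), np.float64(0.0005070067901363797)) (array([ 0.61674607, -0.24476323,  0.05339536]), np.float64(0.0032584532464813116))
```

Everything agrees: case height 0.165–0.168, tester yaw 26.3° (0.459 rad), centre (0.6896,−0.0102), selector (0.7078,−0.0567), seat (0.6757,0.0371). The block is at (0.618,−0.243) with yaw about 0.16. Now the selector.

```bash
cat > go.py <<'E'
import sys
from rig import robot
from h import *
o=robot.get_obs();t=[float(x) for x in sys.argv[1:5]]
r=R.from_quat(o["tool_rot"]);x=r.apply([1,0,0]);yaw=np.arctan2(x[1],x[0])
n=R.from_euler("z",t[3]-yaw)*r
print("yaw",yaw.round(4),"turn",round(yaw-t[3],4),"after turn dxyz",n.inv().apply(np.array(t[:3])-o["position"]).round(4),"F",o["ft_force"].round(1),"q",o["q"].round(2))
E
python3 nudge.py '[[0,0,0,-0.08],[0,0,0,-0.08],[0.038,0.0016,0.036,0],[0.038,0.0016,0.036,0],[0,0,0.036,0],[0,0,0.03,0],[0,0,0,0],[0,0,0,0]]' 0.04
python3 go.py .7078 -.0567 .179 .459
```

```text
time: 3.27
position: [0.6915, -0.064, 0.2579]
tool_rot: [0.974, 0.225, -0.002, -0.001]
ft_force: [-0.9, 0.7, 0.9]
grip_width: 0.0437
grip_force: 0.0
yaw 0.4536 turn -0.0054 after turn dxyz [0.0182 0.0009 0.0789] F [-0.9  0.7  0.9] q [-0.25  0.6   1.2  -0.    1.35  0.86]
```

```bash
python3 nudge.py '[[0.018,0.001,0.03,-0.005],[0,0,0.03,0],[0,0,0.01,0],[0,0,0,0],[0,0,0,0]]'
python3 go.py .7078 -.0567 .179 .459
```

```text
time: 3.68
position: [0.7106, -0.0564, 0.1915]
tool_rot: [0.974, 0.228, 0.001, 0.001]
ft_force: [0.8, 0.8, 0.3]
grip_width: 0.0396
grip_force: 0.0
yaw 0.4599 turn 0.0009 after turn dxyz [-0.0027 -0.001   0.0125] F [0.8 0.8 0.3] q [-0.24  0.68  1.22 -0.    1.24  0.88]
```

```bash
python3 nudge.py '[[-0.0025,-0.001,0.007,0],[0,0,0.005,0],[0,0,0,0],[0,0,0,0]]' && python3 nudge.py '[[0,0,0,0],[0,0,0,0],[0,0,0,0],[0,0,0,0],[0,0,0,0],[0,0,0,0]]' 0 15
python3 go.py .7078 -.0567 .179 .459
```

```text
time: 4.02
position: [0.7073, -0.0557, 0.1778]
tool_rot: [0.974, 0.228, 0.0, 0.0]
ft_force: [-0.9, 0.3, 1.5]
grip_width: 0.0399
grip_force: 0.0
time: 4.52
position: [0.7072, -0.0552, 0.1773]
tool_rot: [0.974, 0.228, -0.0, -0.0]
ft_force: [0.7, -1.0, -1.1]
grip_width: 0.0099
grip_force: 15.0
yaw 0.4607 turn 0.0017 after turn dxyz [-0.0002  0.0016 -0.0017] F [ 0.7 -1.  -1.1] q [-0.24  0.69  1.24  0.    1.21  0.87]
```

```bash
python3 nudge.py '[[0,0,0,0.12],[0,0,0,0.12],[0,0,0,0.12],[0,0,0,0.12],[0,0,0,0.12],[0,0,0,0.11],[0,0,0,0],[0,0,0,0]]'
python3 go.py .7078 -.0567 .179 -.241
python3 nudge.py '[[0,0,0,0],[0,0,0,0],[0,0,0,0],[0,0,0,0]]' 0.04 && python3 nudge.py '[[0,0,-0.04,0],[0,0,-0.04,0],[0,0,-0.04,0],[0,0,-0.03,0],[-0.03,0,-0.04,0],[-0.02,0,0,0],[0,0,0,0],[0,0,0,0]]'
python3 - <<'E'
from rig import robot
from h import *
import pickle
c=robot.camera("wrist");pickle.dump(c,open("w3.pkl","wb"))
p=proj(c,[.7078,-.0567,.178]).round().astype(int);print(p,c["img"].shape)
p2=proj(c,[.618,-.243,.05]);print(p2)
x,y=max(p[0]-60,0),max(p[1]-60,0)
cv2.imwrite("pics/w3.png",cv2.resize(c["img"][y:y+120,x:x+120,::-1],None,fx=4,fy=4,interpolation=cv2.INTER_CUBIC))
E
python3 go.py .618 -.243 .12 .16
```

```text
time: 5.18
position: [0.7072, -0.0555, 0.1773]
tool_rot: [0.992, -0.123, -0.0, -0.0]
ft_force: [-0.2, 0.2, -0.1]
grip_width: 0.0102
grip_force: 15.0
yaw -0.2463 turn -0.0053 after turn dxyz [ 0.0008  0.001  -0.0017] F [-0.2  0.2 -0.1] q [-0.24  0.69  1.24  0.    1.21  1.58]
time: 5.52
position: [0.7074, -0.0557, 0.1772]
tool_rot: [0.992, -0.124, 0.0, 0.0]
ft_force: [-0.3, -0.6, 0.1]
grip_width: 0.0286
grip_force: 0.0
time: 6.18
position: [0.6633, -0.0443, 0.3613]
tool_rot: [0.992, -0.124, 0.001, 0.0]
ft_force: [0.5, -0.3, -0.8]
grip_width: 0.0401
grip_force: 0.0
[280 143] (420, 560, 3)
[410.96817132 160.73910097]
yaw -0.249 turn -0.409 after turn dxyz [-0.0767  0.1886  0.2401] F [0.1 0.1 0.1] q [-0.23  0.48  1.14 -0.    1.53  1.59]
```

View pics/w3.png

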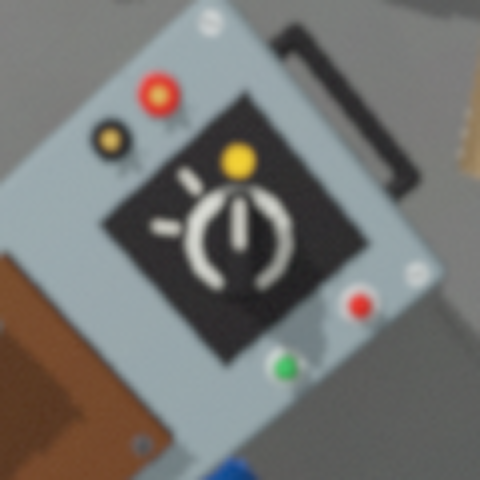

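The selector's pointer now points at the yellow dot (239,160). Next is the block: hover above it and take another picture to refine its pose.

```bash
python3 nudge.py '[[0,0,0,-0.1],[0,0,0,-0.1],[0,0,0,-0.1],[0,0,0,-0.109],[-0.0128,0.0315,0,0],[-0.0128,0.0315,0,0],[-0.0128,0.0315,0,0],[-0.0128,0.0315,0,0],[-0.0128,0.0315,0.03,0],[-0.0128,0.0315,0.03,0],[0,0,0,0],[0,0,0,0]]' 0.06
python3 go.py .618 -.243 .12 .16
python3 - <<'E'
from rig import robot
from h import *
import pickle
c=robot.camera("wrist");pickle.dump(c,open("w4.pkl","wb"))
p=proj(c,[.618,-.243,.057]).round().astype(int);print(p)
x,y=max(p[0]-70,0),max(p[1]-70,0);print(x,y)
cv2.imwrite("pics/w4.png",cv2.resize(c["img"][y:y+140,x:x+140,::-1],None,fx=4,fy=4,interpolation=cv2.INTER_CUBIC))
E
```

```text
time: 7.23
position: [0.6179, -0.2396, 0.3009]
tool_rot: [0.997, 0.078, -0.003, -0.002]
ft_force: [0.6, 0.8, -0.1]
grip_width: 0.06
grip_force: 0.0
yaw 0.1562 turn -0.0038 after turn dxyz [0.0006 0.0043 0.1809] F [ 0.6  0.8 -0.1] q [-0.54  0.51  1.23  0.    1.41  0.88]
[282 172]
212 102
```

View pics/w4.png

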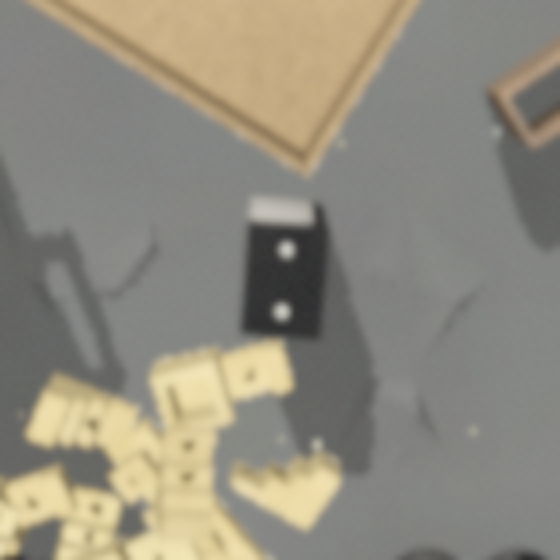

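The crop shows the block cap with corners (247,222), (325,224), (320,338), (242,333) and screws at (287,249) and (282,311). The fingers' ±y sides are free, since the heap lies below the near end and the carton above the far end.

```bash
python3 - <<'E'
import pickle
from h import *
W=pickle.load(open("w4.pkl","rb")); w=lambda x,y:(212+x/4-.4,102+y/4-.4)
S=pickle.load(open("C.pkl","rb"))["side"]
q=[plane(W,*w(*p),.057) for p in [(247,222),(325,224),(320,338),(242,333),(287,249),(282,311)]]
for a in q: print(a.round(4))
print(np.mean(q[:4],0),[np.arctan2(d[1],d[0]).round(3) for d in (q[0]-q[3],q[1]-q[2],q[4]-q[5])],[np.linalg.norm(q[i]-q[j]).round(4) for i,j in((0,1),(1,2),(2,3),(3,0))])
s=lambda x,y:(180+x/4-.4,195+y/4-.4)
print(tri(S,s(152,263),W,w(282,311)),tri(S,s(161,288),W,w(287,249)))
E
python3 go.py .618 -.243 .09 .075
```

```text
[ 0.6355 -0.2287  0.057 ]
[ 0.6388 -0.2541  0.057 ]
[ 0.6004 -0.2589  0.057 ]
[ 0.5981 -0.2326  0.057 ]
[ 0.6287 -0.2431  0.057 ]
[ 0.6077 -0.2447  0.057 ]
[ 0.61819068 -0.24354662  0.057     ] [np.float64(0.104), np.float64(0.125), np.float64(0.079)] [np.float64(0.0256), np.float64(0.0386), np.float64(0.0264), np.float64(0.0376)]
(array([ 0.60784221, -0.24426688,  0.05754818]), np.float64(0.0008668997943252541)) (array([ 0.62968874, -0.24238919,  0.06242161]), np.float64(0.0009298681067223658))
yaw 0.1582 turn 0.0832 after turn dxyz [-0.001   0.005   0.2131] F [0.5 1.4 0.1] q [-0.54  0.51  1.23  0.    1.41  0.88]
```

```bash
python3 nudge.py '[[0,0.0055,0.03,0.058],[0,0,0.035,0],[0,0,0.035,0],[0,0,0.035,0],[0,0,0.035,0],[0,0,0.03,0],[0,0,0,0],[0,0,0,0],[0,0,0,0]]'
python3 go.py .618 -.2436 .031 .10
```

```text
time: 8.03
position: [0.6225, -0.2435, 0.1077]
tool_rot: [0.999, 0.052, 0.002, 0.001]
ft_force: [0.6, 0.2, 0.6]
grip_width: 0.06
grip_force: 0.0
yaw 0.1031 turn 0.0031 after turn dxyz [-0.0048 -0.0005  0.0767] F [0.6 0.2 0.6] q [-0.54  0.72  1.41  0.    1.01  0.93]
```

```bash
python3 nudge.py '[[-0.004,0,0.025,0],[0,0,0.025,0],[0,0,0.02,0],[0,0,0.006,0],[0,0,0,0],[0,0,0,0]]' && python3 go.py .618 -.2436 .031 .10; python3 nudge.py '[[0,0,0,0],[0,0,0,0],[0,0,0,0],[0,0,0,0],[0,0,0,0],[0,0,0,0]]' 0 50
python3 go.py .618 -.2436 .031 .10
```

```text
time: 8.53
position: [0.618, -0.2446, 0.0318]
tool_rot: [0.999, 0.051, 0.002, 0.001]
ft_force: [0.5, -0.3, -0.5]
grip_width: 0.0597
grip_force: 0.0
yaw 0.1021 turn 0.0021 after turn dxyz [ 0.0001 -0.001   0.0008] F [ 0.5 -0.3 -0.5] q [-0.54  0.82  1.46  0.    0.87  0.92]
time: 9.03
position: [0.6162, -0.2438, 0.0297]
tool_rot: [0.999, 0.051, 0.0, 0.0]
ft_force: [-1.1, 0.3, 0.8]
grip_width: 0.0281
grip_force: 0.4
yaw 0.1017 turn 0.0017 after turn dxyz [ 0.0019  0.     -0.0013] F [-1.1  0.3  0.8] q [-0.55  0.82  1.46  0.    0.86  0.92]
```

```bash
python3 nudge.py '[[0,0,0,0],[0,0,0,0],[0,0,0,0],[0,0,0,0]]' - 60 && python3 nudge.py '[[0,0,-0.02,0],[0,0,-0.04,0],[0,0,-0.04,0],[0,0,-0.04,0],[0,0,-0.04,0],[0,0,-0.04,0],[0,0,-0.04,0],[0,0,-0.04,-0.1],[0,0,0,-0.12],[0,0,0,-0.12],[0,0,0,-0.12],[0,0,0,-0.12],[0,0,0,-0.12],[0,0,0,-0.12],[0,0,0,-0.12],[0,0,0,-0.12],[0,0,0,-0.12],[0,0,0,-0.12],[0,0,0,-0.12],[0,0,0,-0.12]]' && python3 nudge.py '[[0,0,0,-0.12],[0,0,0,-0.12],[0,0,0,-0.1],[0,0,0,-0.05],[0,0,0,0],[0,0,0,0]]'
python3 go.py .6689 .0169 .25 2.03
```

```text
time: 9.37
position: [0.6162, -0.2438, 0.0296]
tool_rot: [0.999, 0.051, 0.0, 0.0]
ft_force: [-1.9, 0.1, 2.4]
grip_width: 0.0266
grip_force: 59.9
time: 11.03
position: [0.6157, -0.2435, 0.3283]
tool_rot: [0.679, 0.734, -0.0, -0.001]
ft_force: [-0.7, -0.8, -1.2]
grip_width: 0.0267
grip_force: 59.9
time: 11.53
position: [0.6158, -0.2436, 0.3286]
tool_rot: [0.528, 0.85, 0.0, -0.001]
ft_force: [-0.9, 0.2, -1.3]
grip_width: 0.0268
grip_force: 59.9
yaw 2.0302 turn 0.0002 after turn dxyz [0.2099 0.1631 0.0788] F [-0.9  0.2 -1.3] q [-0.55  0.49  1.2   0.    1.46 -1.  ]
```

```bash
python3 nudge.py '[[0.0262,0.0204,0,0],[0.0262,0.0204,0,0],[0.0262,0.0204,0,0],[0.0262,0.0204,0,0],[0.0262,0.0204,0,0],[0.0262,0.0204,0,0],[0.0262,0.0204,0.02,0],[0.0262,0.0204,0.03,0],[0,0,0.03,0],[0,0,0,0],[0,0,0,0],[0,0,0,0]]'
python3 go.py .6689 .0169 .206 2.03
python3 - <<'E'
from rig import robot
from h import *
for n in ("wrist","scene"):
    c=robot.camera(n)
    p=proj(c,[.675,.035,.19]).round().astype(int);print(n,p)
    h=90 if n=="wrist" else 40
    x,y=max(p[0]-h,0),max(p[1]-h,0);print(x,y)
    cv2.imwrite(f"pics/{n}5.png",cv2.resize(c["img"][y:y+2*h,x:x+2*h,::-1],(560,560),interpolation=cv2.INTER_CUBIC))
E
```

```text
time: 12.53
position: [0.6696, 0.0132, 0.2528]
tool_rot: [0.527, 0.85, 0.0, 0.001]
ft_force: [0.2, 0.0, -0.8]
grip_width: 0.0266
grip_force: 59.9
yaw 2.0303 turn 0.0003 after turn dxyz [0.0037 0.001  0.0468] F [ 0.2  0.  -0.8] q [-0.15  0.56  1.28 -0.    1.3  -0.61]
wrist [298 197]
208 107
scene [204 207]
164 167
```

```bash
python3 nudge.py '[[0.003,0.001,0.02,0],[0,0,0.018,0],[0,0,0.006,0],[0,0,0,0],[0,0,0,0],[0,0,0,0]]'
python3 go.py .6757 .0371 .2027 2.03
python3 nudge.py '[[0,0,0.002,0],[0,0,0,0],[0,0,0,0]]'
python3 go.py .6757 .0371 .2027 2.03
```

```text
time: 13.13
position: [0.6694, 0.0168, 0.2094]
tool_rot: [0.527, 0.85, 0.001, 0.002]
ft_force: [0.1, -0.4, -0.7]
grip_width: 0.0268
grip_force: 59.9
yaw 2.0311 turn 0.0011 after turn dxyz [0.0154 0.0146 0.0067] F [ 0.1 -0.4 -0.7] q [-0.14  0.6   1.33  0.    1.21 -0.6 ]
time: 13.38
position: [0.6684, 0.0174, 0.2061]
tool_rot: [0.527, 0.85, 0.0, 0.0]
ft_force: [-0.5, 0.0, -1.1]
grip_width: 0.0268
grip_force: 59.9
yaw 2.0318 turn 0.0018 after turn dxyz [0.0145 0.0153 0.0034] F [-0.5  0.  -1.1] q [-0.14  0.6   1.33 -0.    1.2  -0.6 ]
```

```bash
for i in 1; do python3 nudge.py '[[0,0,0.002,0],[0,0,0,0],[0,0,0,0]]' | sed -n '2p;4p'; python3 nudge.py '[[0,0,0.001,0],[0,0,0,0],[0,0,0,0]]'| sed -n '2p;4p'; python3 nudge.py '[[0,0,0.001,0],[0,0,0,0],[0,0,0,0]]'| sed -n '2p;4p'; done
```

```text
position: [0.668, 0.0175, 0.2034]
ft_force: [-0.8, 0.6, -0.9]
position: [0.6683, 0.0174, 0.2027]
ft_force: [0.0, 0.2, -0.1]
position: [0.6683, 0.0174, 0.2026]
ft_force: [-2.5, 1.1, 4.5]
```

```bash
python3 nudge.py '[[0.005,0.005,0,0],[0.005,0.005,0,0],[0,0,0,0],[0,0,0,0]]' | sed -n '2,4p'; python3 go.py .6757 .0371 .2027 2.03
python3 nudge.py '[[0,0.003,0,0],[0,0,0,0],[0,0,0,0]]' | sed -n '2,4p'; python3 go.py .6757 .0371 .2027 2.03
python3 nudge.py '[[0.002,0,0,0],[0,0,0,0],[0,0,0,0]]' | sed -n '2,4p'; python3 go.py .6757 .0371 .2027 2.03
```

```text
position: [0.6739, 0.031, 0.2026]
tool_rot: [0.527, 0.85, 0.0, 0.001]
ft_force: [-0.3, -1.3, 6.1]
yaw 2.0323 turn 0.0023 after turn dxyz [ 0.0047  0.0043 -0.0001] F [-0.3 -1.3  6.1] q [-0.12  0.62  1.32 -0.    1.2  -0.58]
position: [0.6745, 0.0315, 0.2026]
tool_rot: [0.527, 0.85, -0.002, -0.0]
ft_force: [-5.4, -2.7, 8.5]
yaw 2.0325 turn 0.0025 after turn dxyz [ 0.0045  0.0036 -0.0001] F [-5.4 -2.7  8.5] q [-0.12  0.62  1.31 -0.    1.21 -0.58]
position: [0.6745, 0.0325, 0.2027]
tool_rot: [0.527, 0.85, -0.001, 0.001]
ft_force: [-2.5, -4.2, 7.6]
yaw 2.0322 turn 0.0022 after turn dxyz [ 0.0036  0.0031 -0.    ] F [-2.5 -4.2  7.6] q [-0.12  0.62  1.32 -0.    1.21 -0.58]
```

```bash
cat > f.py <<'E'
from rig import robot
from h import *
o=robot.get_obs();B=R.from_euler("z",.459).as_matrix()
print("tester pos mm",((o["position"]-[.6896,-.0102,0])@B*1e3).round(2),"F tester",(o["ft_force"]@B).round(1),"M",(o["moment"]@B).round(2),"rotvec",(R.from_quat(o["tool_rot"])*R.from_euler("xz",[np.pi,-2.03]).inv()).as_rotvec().round(4))
E
python3 f.py; Z='[0,0,0,0]'
python3 nudge.py '[[0.002,0.002,-0.0005,0],[0,0,0,0],[0,0,0,0]]' >/dev/null; python3 f.py
python3 nudge.py '[[0.002,0.002,0,0],[0,0,0,0],[0,0,0,0]]' >/dev/null; python3 f.py
python3 nudge.py '[[0.001,0.001,0,0],[0,0,0,0],[0,0,0,0]]' >/dev/null; python3 f.py
```

```text
tester pos mm [  5.38  44.98 202.68] F tester [-4.1 -2.7  7.6] M [-0.49  0.77  0.02] rotvec [-1.6000e-03 -3.9000e-03 -2.2209e+00]
tester pos mm [  7.09  46.95 202.7 ] F tester [-5.1 -2.7  7.1] M [-0.64  0.71  0.02] rotvec [-0.0028 -0.0037 -2.221 ]
tester pos mm [  7.35  47.24 202.77] F tester [-9.2 -7.4  7.6] M [-1.18  1.41  0.01] rotvec [-0.0076 -0.0073 -2.2206]
tester pos mm [  7.4   47.28 202.8 ] F tester [-10.   -7.9   7.6] M [-1.51  1.79  0.  ] rotvec [-0.0099 -0.0091 -2.2208]
```

```bash
python3 nudge.py '[[0.001,0.001,0,0],[0,0,0,0],[0,0,0,0],[0,0,0,0]]' >/dev/null; python3 f.py
python3 nudge.py '[[0.0015,0.001,0,0],[0,0,0,0],[0,0,0,0],[0,0,0,0]]' >/dev/null; python3 f.py
python3 nudge.py '[[0,0,0,0],[0,0,0,0],[0,0,0,0],[0,0,0,0]]' ; python3 f.py
```

```text
tester pos mm [  7.45  47.4  202.82] F tester [-13.1 -10.1   8.5] M [-1.81  2.18  0.08] rotvec [-0.0124 -0.0107 -2.2208]
tester pos mm [  7.5   47.6  202.92] F tester [-15.3 -11.9   8.8] M [-2.33  2.54  0.07] rotvec [-0.0149 -0.0134 -2.2208]
time: 16.72
position: [0.6752, 0.0358, 0.2029]
tool_rot: [0.527, 0.85, -0.008, 0.001]
ft_force: [-7.3, -18.0, 8.8]
grip_width: 0.0263
grip_force: 59.9
tester pos mm [  7.49  47.6  202.89] F tester [-14.6 -12.9   8.8] M [-2.33  2.54  0.06] rotvec [-0.0149 -0.0134 -2.2208]
```

Both directions have gone hard: about 15 N and 13 N with almost no further travel. I'll use the last picture to check the fit.

```bash
python3 - <<'E'
from rig import robot
from h import *
ims=[]
for n,P,h in (("wrist",[.675,.035,.19],75),("side",[.68,.0,.18],45)):
    c=robot.camera(n); p=proj(c,P).round().astype(int)
    x,y=[max(v-h,0) for v in p];print(n,p,x,y)
    ims.append(cv2.resize(c["img"][y:y+2*h,x:x+2*h,::-1],(400,400),interpolation=cv2.INTER_CUBIC))
cv2.imwrite("pics/end.png",np.hstack(ims))
E
python3 f.py
```

```text
wrist [279 247] 204 172
side [322 233] 277 188
tester pos mm [  7.49  47.6  202.89] F tester [-14.7 -12.5   9.2] M [-2.4   2.63  0.04] rotvec [-0.0149 -0.0134 -2.2208]
```

View pics/end.png

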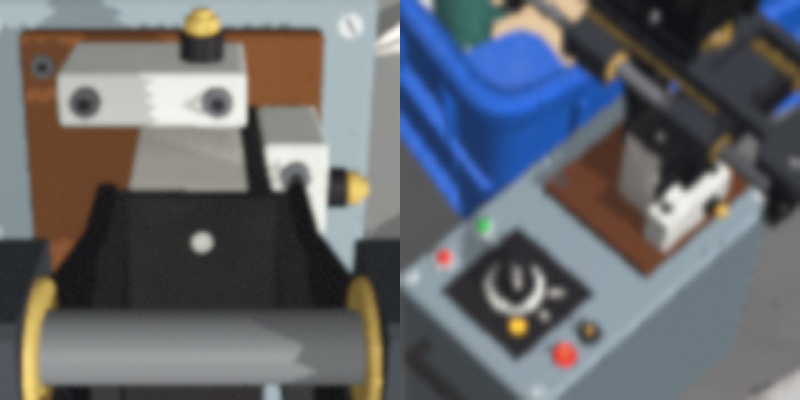

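The wrist half shows the block tucked between both fences: left fence edge at row 125, far fence inner edge near column 265. The side half shows the selector still on the dot. To rule out friction holding it short in y, I'll ease x, push y, then restore x and watch the travel.

```bash
python3 nudge.py '[[0,-0.002,-0.0005,0],[0,0,0,0],[0,0,0,0],[0,0,0,0]]' >/dev/null; python3 f.py
python3 nudge.py '[[0.0015,0,0,0],[0,0,0,0],[0,0,0,0],[0,0,0,0]]' >/dev/null; python3 f.py
python3 nudge.py '[[0,0.002,0,0],[0,0,0,0],[0,0,0,0],[0,0,0,0],[0,0,0,0]]' >/dev/null; python3 f.py
```

```text
tester pos mm [  7.4   49.62 202.83] F tester [-10.   -8.9   6.4] M [-1.66  1.71  0.  ] rotvec [-0.0099 -0.009  -2.221 ]
tester pos mm [  7.41  49.95 202.9 ] F tester [ -9.6 -10.5   6.1] M [-2.02  1.79  0.12] rotvec [-0.0098 -0.0119 -2.2207]
tester pos mm [  7.5   50.   202.88] F tester [-13.6 -10.1   7.1] M [-2.03  2.49  0.1 ] rotvec [-0.0153 -0.0113 -2.2205]
```

It moved 2 mm in y when x was eased, so friction had been holding it. I'll repeat with more relief.

```bash
python3 nudge.py '[[0,-0.005,-0.0005,0],[0,0,0,0],[0,0,0,0],[0,0,0,0]]' >/dev/null; python3 f.py
python3 nudge.py '[[0.002,0,0,0],[0,0,0,0],[0,0,0,0],[0,0,0,0]]' >/dev/null; python3 f.py
python3 nudge.py '[[0.002,0,0,0],[0,0,0,0],[0,0,0,0],[0,0,0,0]]' >/dev/null; python3 f.py
```

```text
tester pos mm [  6.68  49.96 203.13] F tester [ -4.6 -11.4   2.3] M [-2.05  0.87  0.14] rotvec [-0.0032 -0.0122 -2.2209]
tester pos mm [  6.71  50.11 203.21] F tester [ -5.4 -14.3   0.9] M [-2.7   0.85  0.16] rotvec [-0.003  -0.0166 -2.2207]
tester pos mm [  6.71  50.22 203.35] F tester [ -6.1 -16.9  -0.2] M [-3.4  1.   0.1] rotvec [-0.0027 -0.021  -2.2207]
```

```bash
python3 nudge.py '[[-0.003,0.003,0.001,0],[0,0,0,0],[0,0,0,0],[0,0,0,0]]' >/dev/null; python3 f.py
python3 nudge.py '[[0,0.002,0,0],[0,0,0,0],[0,0,0,0],[0,0,0,0]]' >/dev/null; python3 f.py
python3 nudge.py '[[0,0.0015,0,0],[0,0,0,0],[0,0,0,0],[0,0,0,0]]' >/dev/null; python3 f.py
```

```text
tester pos mm [  7.41  50.01 202.86] F tester [-10.8 -12.3   6.9] M [-2.29  1.9   0.1 ] rotvec [-0.0095 -0.014  -2.2208]
tester pos mm [  7.53  50.   202.88] F tester [-14.9 -13.1   9.1] M [-2.35  2.56  0.08] rotvec [-0.0148 -0.0136 -2.2206]
tester pos mm [  7.58  50.03 202.89] F tester [-17.3 -12.3  10. ] M [-2.38  3.05  0.13] rotvec [-0.0189 -0.0132 -2.2205]
```

```bash
python3 nudge.py '[[-0.003,0,-0.0008,0],[0,0,0,0],[0,0,0,0],[0,0,0,0]]' >/dev/null; python3 f.py
python3 nudge.py '[[0.003,-0.0015,0.0003,0],[0,0,0,0],[0,0,0,0],[0,0,0,0],[0,0,0,0],[0,0,0,0]]' ; python3 f.py
```

```text
tester pos mm [  7.53  49.81 202.86] F tester [-16.6  -8.    9.1] M [-1.54  2.91  0.19] rotvec [-0.0199 -0.0065 -2.2206]
time: 20.73
position: [0.6742, 0.038, 0.203]
tool_rot: [0.526, 0.85, -0.008, 0.001]
ft_force: [-6.1, -17.5, 6.8]
grip_width: 0.0267
grip_force: 60.0
tester pos mm [  7.55  50.04 202.98] F tester [-13.2 -13.    6.8] M [-2.4   2.55  0.18] rotvec [-0.015  -0.0135 -2.2203]
```

```bash
python3 -c "
from rig import robot
print(robot.hand_in())"
```

```text
the job is handed in; nothing more can be done
None
```

I handed the job in with the selector on the yellow dot and the block held in the corner at about 13 N toward each fence; both directions stopped hard, but I did not read the pins or take a picture after the last push, and the bystanders were not touched.

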